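# Pin a batch of heel blocks in the guarded pinning machine

### The arm

A 6-joint arm with a two-finger parallel gripper is mounted at the origin on the work surface. World frame = base frame: x ahead of the robot, y to its left, z up, the work surface at z = 0. Lengths are in m, angles in rad, forces in N, time in s.
With the tool pointing down it reaches from about 0.325 to 1 m from the base axis. Payload 5.1 kg.
Tool frame: the origin (TCP) lies on the centre line of the jaws, within the pads' length; the fingertips stand 11 mm ahead of it and the grasp point (between the pads) lies 8 mm behind it; z points along the fingers, x is the direction in which the jaws open and shut, and the axes are right-handed (so a half turn about z gives the same grasp; the last joint's range is limited). The gripper opens to 85 mm and grips with 20 to 120 N. Pads are 22 mm wide; open, the fingers measure 114 mm over their backs; the gripper's body (76 mm by 85 mm) begins 54 mm behind the grasp point. The pads swing forward as they close: fully open they stand 13 mm farther back than shut.
Start: joints at [-0.083, 0.124, 1.65, -0, 1.367, -0.083], TCP at [0.65, -0, 0.242] pointing down, gripper open.
Joint ranges: [-2.61, 2.61], [-1.02, 2.33], [0.03, 2.71], [-1.35, 4.49], [0.32, 2.68], [-2.91, 2.91]. Speed limits (rad/s): [2.57, 2.57, 3.14, 3.14, 3.14, 3.14].

### API

Orientations are given as a unit quaternion [w, x, y, z].
In Python, from rig import env gives the robot as it stands. The module is installed in compiled form; this text tells all that it offers. Calls block until the motion is done:
- env.move_ptp(position, orientation): joint-space move of the TCP to a pose.
- env.move_l(position, ori=None, vel=0.15, max_force=None): straight line of the TCP; ori=None keeps the orientation; vel is the mean speed in m/s. With max_force (N) it stops when the force on the tool has changed by that much, and returns True; else False.
- env.move_joints(angles): joint-space move.
- env.let_go() and env.close_gripper(newtons=None): open the fingers fully, or close them until they stop; newtons is the grip in N (None keeps the last).
- env.hold(seconds).
- env.solve_ik(position, orientation): joint angles nearest the present ones, or None.
- env.get_state(): the state.
- env.grab_frame(name): name is "scene" or "side" or "wrist"; returns a dict with "img" (384x512x3 uint8, red, green, blue), "fx", "fy", "cx", "cy" (pixels), "dist_coeffs" ([k1, k2, p1, p2, k3] as OpenCV has them; the pictures are not rectified), "R" (3x3) and "t" (3): a world point X has camera coordinates R X + t. Camera axes: x right, y down, z forward; pixel columns grow to the right and rows downward; lengths in m; the calibration is good to about 2 mm. A picture is of the moment at which its call begins. There is no depth.
A pose or a line that the arm cannot do raises env.MotionError and nothing moves.
- env.hand_in(): hands the job in, once; it reports no verdict.
Trained networks look in the newest picture that a camera, given by its name, has taken for a name from the list of things; names that differ only in an ending like _2 or _b are one class to them, and where a whole thing is asked for, a point or a joint stands for the part that bears it (a point fixed in the world has none). Each returns a list of dicts, best first, with "conf" (0 to 1); they miss things now and then, are a little off and sometimes report something else, mostly with a low value. They report only what shows in the picture. A call takes as long as a camera call. They do not tell look-alikes from the thing itself.
- env.silhouettes(target, camera): "pixels" (384x512 bool, what is visible of it) and "extent" ([left, top, width, height] in pixels, round what is visible of it).
- env.place_of(target, camera): "uv" ([column, row] in pixels: a listed point, or the origin of a listed thing).
The state is a dict: "time_s": time; "joints": joint angles; "dq": joint speeds; "effort": joint torques, N m; "eef_pos": TCP position; "tool_rot": TCP orientation; "force": force on the tool from outside, world axes, zero at the start; "moment": the same for the moment, N m; "width": finger opening in m.
Only numpy, scipy, OpenCV 4.12 (cv2) and the standard library are available. Lean on these libraries where they do the work, as an engineer would, in place of code of your own. Each camera call takes 0.05 s, during which the arm holds its last target. There are 200 camera calls.

### The job

Slide the machine's clear guard fully open, plug every heel block lying on the bench fully home into the pocket plate (one per pocket, any pocket), slide the guard fully shut and press the sprung plunger beside it right down, holding it there for a full second. Then slide the guard fully open again, stand all the heel blocks upright in the plywood tray, and leave the guard fully shut. Never push the plunger while the guard is not fully shut, and leave the other things on the bench where they are.

Things in the scene. Friction and masses are not known exactly. Their poses are not given: they have to be found in the camera images.
- machine: Low green machine, fixed, 190 (x) x 460 mm (y). Origin: on the bench under the middle pocket; x away from the robot, y left along the guard's track. Pocket plate, top at z 30, in a well between rails (inner faces x = -75 and +75, tops z 82), end wall at y -115 and a housing from y +115 to +335 mm, 78 high, over which the open guard parks.
- pocket0 (a point): Middle of the mouth of pocket 0, a blind rectangular hole in the plate, 39 mm (machine x) by 43 mm (machine y), 16 mm deep, mouth chamfered 2 mm, at the plate's top face (30 mm above the bench), machine y = -70 mm. A heel block fits with its x along the machine's x, either way round; home, its head rests on the plate, plug 14 mm deep, 26 mm standing above.
- pocket1 (a point): Middle of the mouth of pocket 1, a blind rectangular hole in the plate, 39 mm (machine x) by 43 mm (machine y), 16 mm deep, mouth chamfered 2 mm, at the plate's top face (30 mm above the bench), machine y = 0 mm. A heel block fits with its x along the machine's x, either way round; home, its head rests on the plate, plug 14 mm deep, 26 mm standing above.
- pocket2 (a point): Middle of the mouth of pocket 2, a blind rectangular hole in the plate, 39 mm (machine x) by 43 mm (machine y), 16 mm deep, mouth chamfered 2 mm, at the plate's top face (30 mm above the bench), machine y = 70 mm. A heel block fits with its x along the machine's x, either way round; home, its head rests on the plate, plug 14 mm deep, 26 mm standing above.
- guard (a joint): Sliding clear guard, a 180 x 220 x 6 mm sheet in a level track over the pocket plate, underside 83 mm and top 89 mm above the bench. Value in m along the machine's +y: 0 = fully shut over the pockets, 0.21 = fully open against its stop. About 2 N of friction; it stays where it is left. It starts shut or slightly ajar.
- guard_handle (a point): Grip point of the guard's black upright handle, in the middle of the guard: a bar 14 mm thick (machine x), 60 mm long (machine y), from the guard's top up to 128 mm above the bench; the point is 110 mm above the bench. Moves with the guard.
- plunger (a joint): Sprung start plunger: value in m, 0 = up, 0.016 = right down. About 2.4 N starts it, about 9 N holds it right down; it springs back up when released.
- plunger_top (a point): Middle of the top face of the plunger's black round cap (40 mm across, 112 mm above the bench when up), on a fixed green pedestal 70 x 70 x 75 mm to the right of the machine. Pressed straight down.
- heel0: Heel block, 40 mm high, about 110 g, all alike; 2 or 3 are present (None = absent). Lower 14 mm: pale plug 36 (its x) x 40 mm (its y). Above: D-shaped wooden head, black top, 40 mm between its flat sides (its x, -20 to 20), 48 long (its y: flat end -22, round end +26). Origin: centre of the plug's underside, z up. Starts upright on the bench, yaw within 0.6 rad. Grip across the flat sides.
- heel1: Heel block, 40 mm high, about 110 g, all alike; 2 or 3 are present (None = absent). Lower 14 mm: pale plug 36 (its x) x 40 mm (its y). Above: D-shaped wooden head, black top, 40 mm between its flat sides (its x, -20 to 20), 48 long (its y: flat end -22, round end +26). Origin: centre of the plug's underside, z up. Starts upright on the bench, yaw within 0.6 rad. Grip across the flat sides.
- heel2: Heel block, 40 mm high, about 110 g, all alike; 2 or 3 are present (None = absent). Lower 14 mm: pale plug 36 (its x) x 40 mm (its y). Above: D-shaped wooden head, black top, 40 mm between its flat sides (its x, -20 to 20), 48 long (its y: flat end -22, round end +26). Origin: centre of the plug's underside, z up. Starts upright on the bench, yaw within 0.6 rad. Grip across the flat sides.
- tray: Shallow open plywood tray, fixed, 150 mm (x) by 220 mm (y) by 28 mm high, walls and floor 5 mm. Origin: centre of its underside.
- driver: Screwdriver lying on the bench; leave alone.
- hammer: Hammer lying on the bench; leave alone.
- jar: Jar, 60 mm across, 85 mm high; leave alone.
- tin: Tin can, 70 mm across, 100 mm high; leave alone.
- tape: Roll of tape, 80 mm across, 22 mm high; leave alone.
- offcut: Cork offcut, 70 x 50 x 12 mm; leave alone.
Not all that is in view belongs to the job. Leave any green or pink look-alike of the heel1 alone.

How it is judged:
On the way, in this order (a step that is already met when the one before it is completed fails the run):
1. the guard is slid fully open (above 0.185 m) (value of joint guard above 0.185 m), for 0.2 s.
2. every heel block present is plugged fully home in a pocket (((horizontal distance between heel0 and pocket0 below 0.004 m and z of heel0 in the frame of pocket0 between -0.02 and -0.0105 m and angle between the x axis of heel0 and the x axis of machine, either way round below 0.15 rad and angle between heel0's own z axis and vertical below 0.1 rad) or (horizontal distance between heel0 and pocket1 below 0.004 m and z of heel0 in the frame of pocket1 between -0.02 and -0.0105 m and angle between the x axis of heel0 and the x axis of machine, either way round below 0.15 rad and angle between heel0's own z axis and vertical below 0.1 rad) or (horizontal distance between heel0 and pocket2 below 0.004 m and z of heel0 in the frame of pocket2 between -0.02 and -0.0105 m and angle between the x axis of heel0 and the x axis of machine, either way round below 0.15 rad and angle between heel0's own z axis and vertical below 0.1 rad)) and ((horizontal distance between heel1 and pocket0 below 0.004 m and z of heel1 in the frame of pocket0 between -0.02 and -0.0105 m and angle between the x axis of heel1 and the x axis of machine, either way round below 0.15 rad and angle between heel1's own z axis and vertical below 0.1 rad) or (horizontal distance between heel1 and pocket1 below 0.004 m and z of heel1 in the frame of pocket1 between -0.02 and -0.0105 m and angle between the x axis of heel1 and the x axis of machine, either way round below 0.15 rad and angle between heel1's own z axis and vertical below 0.1 rad) or (horizontal distance between heel1 and pocket2 below 0.004 m and z of heel1 in the frame of pocket2 between -0.02 and -0.0105 m and angle between the x axis of heel1 and the x axis of machine, either way round below 0.15 rad and angle between heel1's own z axis and vertical below 0.1 rad)) and ((horizontal distance between heel2 and pocket0 below 0.004 m and z of heel2 in the frame of pocket0 between -0.02 and -0.0105 m and angle between the x axis of heel2 and the x axis of machine, either way round below 0.15 rad and angle between heel2's own z axis and vertical below 0.1 rad) or (horizontal distance between heel2 and pocket1 below 0.004 m and z of heel2 in the frame of pocket1 between -0.02 and -0.0105 m and angle between the x axis of heel2 and the x axis of machine, either way round below 0.15 rad and angle between heel2's own z axis and vertical below 0.1 rad) or (horizontal distance between heel2 and pocket2 below 0.004 m and z of heel2 in the frame of pocket2 between -0.02 and -0.0105 m and angle between the x axis of heel2 and the x axis of machine, either way round below 0.15 rad and angle between heel2's own z axis and vertical below 0.1 rad))), for 0.2 s.
3. the guard is fully shut over the plugged heel blocks (all of step 2 and value of joint guard below 0.006 m), for 0.2 s.
4. the plunger is held right down with the guard shut over the heel blocks (all of step 3 and value of joint plunger above 0.012 m), for 0.7 s.
5. the guard is fully open again (above 0.185 m) (value of joint guard above 0.185 m), for 0.2 s.
At the end, for the whole second after the job is handed in: Every heel block present stands upright (within 0.15 rad) and at rest on the tray's floor, the guard is fully shut (within 6 mm) and the plunger is up (within 4 mm) (x of heel0 in the frame of tray between -0.06 and 0.06 m and y of heel0 in the frame of tray between -0.095 and 0.095 m and z of each of heel0, heel1, heel2 in the frame of tray below 0.012 m and angle between each of heel0, heel1, heel2's own z axis and vertical below 0.15 rad and linear speed of each of heel0, heel1, heel2 below 0.02 m/s and x of heel1 in the frame of tray between -0.06 and 0.06 m and y of heel1 in the frame of tray between -0.095 and 0.095 m and x of heel2 in the frame of tray between -0.06 and 0.06 m and y of heel2 in the frame of tray between -0.095 and 0.095 m and value of joint guard below 0.006 m and value of joint plunger below 0.004 m); the robot touches nothing.
It fails at once if the plunger is pushed (more than 6 mm) while the guard is not shut (more than 12 mm open) (value of joint plunger above 0.006 m and value of joint guard above 0.012 m).
It fails at once if another thing on the bench is moved more than 60 mm (distance of any of driver, hammer, jar, tin, tape, offcut from where it was at the start of the episode above 0.06 m).
It fails at once if the jar or the tin is knocked over (angle between any of jar, tin's own z axis and vertical above 0.6 rad).
Of heel0, heel1, heel2 only 2 to 3 are there at a start; the rules pass over those that are not, and their reading is None.
At some moment in a run one of heel0, heel1, heel2 may be knocked a few centimetres aside while the robot is not near it.
It also fails if it takes over 210 s, if anything falls off the work surface, if the arm or the gripper's body presses on something with over 40 N, if the wrist force passes 120 N, or if a joint passes its speed limit or range.

## Working session

There is one attempt and no reset: what is moved stays moved. The work goes in short steps, each a Python script; the robot and the scene stay as the last script left them, time stands still between calls to the robot, and variables do not carry over. Pictures are saved under pics/ and viewed, about 12 in all and at most 16, crops included, and the job is handed in when it is done.

```bash
mkdir -p pics; ls; cat > h.py <<'E'
import numpy as np, cv2
from rig import env
def cam(n):
    f=env.grab_frame(n); f['K']=np.array([[f['fx'],0,f['cx']],[0,f['fy'],f['cy']],[0,0,1.]]); f['D']=np.array(f['dist_coeffs'],float)
    f['R']=np.array(f['R']); f['t']=np.array(f['t']); return f
def unproj(f,uv,z):
    p=cv2.undistortPoints(np.array([[uv]],float),f['K'],f['D'])[0,0]
    d=f['R'].T@np.array([p[0],p[1],1]); c=-f['R'].T@f['t']; return c+d*(z-c[2])/d[2]
def proj(f,X):
    return cv2.projectPoints(np.array(X,float).reshape(-1,3),cv2.Rodrigues(f['R'])[0],f['t'],f['K'],f['D'])[0][:,0]
def save(f,n,box=None,s=1):
    im=f['img'][:,:,::-1]
    if box: im=im[box[1]:box[3],box[0]:box[2]]
    cv2.imwrite('pics/'+n,cv2.resize(np.ascontiguousarray(im),None,fx=s,fy=s,interpolation=cv2.INTER_CUBIC))
def down(a): # tool pointing down, tool x axis at world yaw a
    return [0,np.cos(a/2),np.sin(a/2),0]
E
python3 - <<'E'
from h import *
fs={}
for n in ['scene','side','wrist']:
    f=cam(n);save(f,n+'0.png',s=1.5 if n!='wrist' else 1)
    c=-f['R'].T@f['t'];print(n,c.round(3),f['R'][2].round(2))
    for t,z in [('heel0',0),('guard_handle',.11),('plunger_top',.112),('pocket0',.03),('pocket1',.03),('pocket2',.03),('tray',0),('machine',0)]:
        for d in env.place_of(t,n): 
            if d['conf']>.2: print(n,t,round(d['conf'],2),np.round(d['uv'],1),unproj(f,d['uv'],z).round(4))
print(env.get_state())
E
```

```text
pics
scene [ 1.526 -0.302  0.896] [-0.78  0.23 -0.58]
scene heel0 0.76 [166.3 193.5] [ 0.2599 -0.2647  0.    ]
scene heel0 0.71 [146.4 231.1] [ 0.4464 -0.3515  0.    ]
scene heel0 0.7 [191.4 217.8] [ 0.4234 -0.2014  0.    ]
scene heel0 0.66 [213.4 205.1] [ 0.3779 -0.1167  0.    ]
scene heel0 0.48 [245.5 211.5] [ 0.4453 -0.0202  0.    ]
scene heel0 0.41 [222.9 220.5] [ 0.4685 -0.1042  0.    ]
scene heel0 0.24 [127.1 208.1] [ 0.3046 -0.4051  0.    ]
scene guard_handle 0.7 [257.7 223. ] [ 0.6393 -0.0356  0.11  ]
scene plunger_top 0.59 [157.4 231.9] [ 0.5941 -0.3159  0.112 ]
scene pocket0 0.73 [222.5 250.3] [ 0.636  -0.1431  0.03  ]
scene pocket1 0.73 [222.5 250.3] [ 0.636  -0.1431  0.03  ]
scene pocket2 0.73 [222.5 250.3] [ 0.636  -0.1431  0.03  ]
scene tray 0.94 [314.8 192.8] [0.4172 0.246  0.    ]
scene machine 0.89 [245.1 253. ] [ 0.6367 -0.0752 -0.    ]
side [-0.026 -0.948  0.805] [ 0.39  0.74 -0.54]
side heel0 0.98 [225.9 309.6] [ 0.2584 -0.2638  0.    ]
side heel0 0.89 [274.8 247.2] [ 0.4659 -0.1168  0.    ]
side heel0 0.86 [250.3 231. ] [ 0.4379 -0.0255  0.    ]
side heel0 0.8 [3
[... 1423 characters left out ...]
{'time_s': 1.35, 'joints': array([-8.26062298e-02,  1.23781993e-01,  1.65031598e+00, -1.69282704e-05,
        1.36750111e+00, -8.25501545e-02]), 'dq': array([-1.77076025e-03,  5.75020960e-04, -1.06146361e-04,  7.60392151e-04,
       -2.47111532e-05,  1.55643477e-04]), 'effort': array([-1.51124525e-03, -4.23602128e+01, -3.65746307e+01, -1.49047905e-04,
        6.78507859e-04, -1.85853457e-05]), 'eef_pos': array([ 6.49980480e-01, -3.59011410e-05,  2.42324416e-01]), 'tool_rot': array([ 7.99652342e-06,  1.00000000e+00, -2.63287241e-05, -3.88619368e-06]), 'force': array([ 0.03676165, -0.00943172,  0.43360031]), 'moment': array([ 0.00374008, -0.00756964,  0.01119658]), 'width': 0.0853726374133253}
```

View pics/scene0.png

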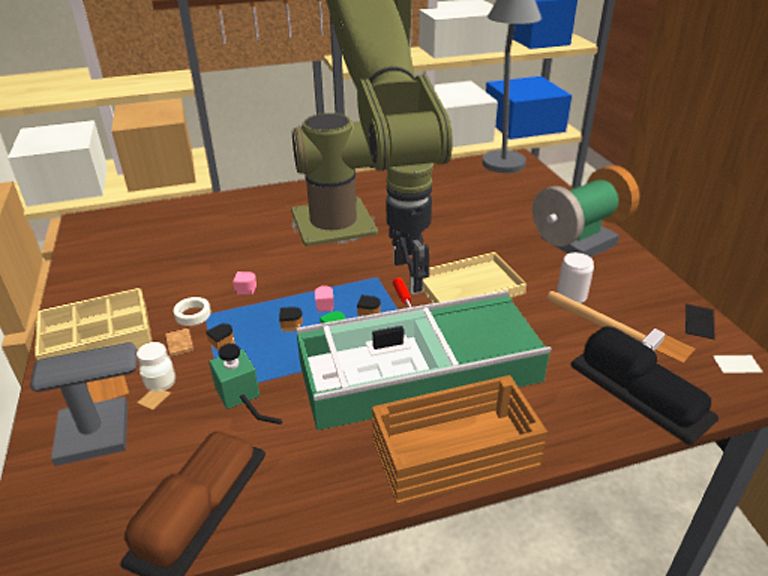

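View pics/side0.png

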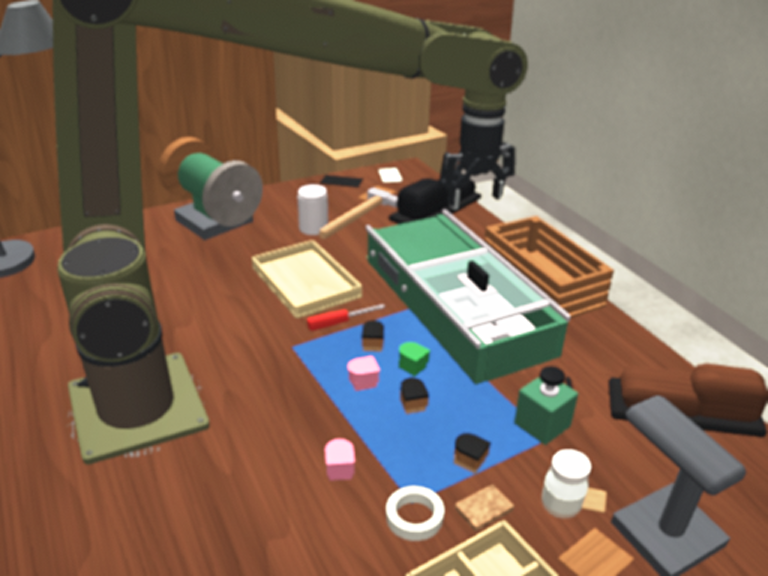

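View pics/wrist0.png

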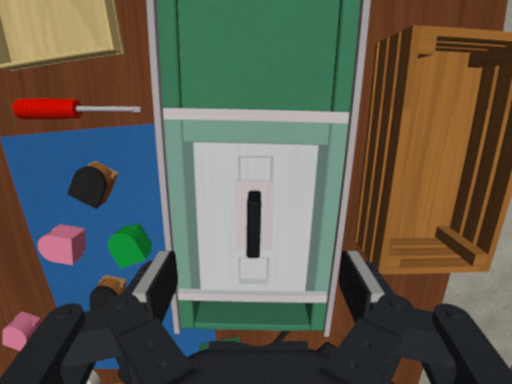

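Black-topped heel blocks are at scene/1.5 px (146,231), (191,218) and (245,211). The pink ones (166,193) and (213,205) and the green one (223,220) are look-alikes. The guard is slightly ajar with its handle near the wrist image's (252,224). Next I'll get the machine pose and open the guard.

```bash
cat >> h.py <<'E'
from scipy.spatial.transform import Rotation as Rn
def railfit(f,rows=range(10,320,6),zt=.082,show=False):
    """bright grey rail strips -> two lines (world)"""
    im=f['img'].astype(int); hsv=cv2.cvtColor(f['img'],cv2.COLOR_RGB2HSV)
    return ((hsv[:,:,1]<40)&(hsv[:,:,2]>120)).astype(np.uint8)
E
python3 - <<'E'
from h import *
f=cam('wrist'); m=railfit(f)
for side,(a,b) in {'L':((150,0),(178,330)),'R':((366,0),(328,330))}.items():
    P=[]
    for r in range(10,320,5):
        c=a[0]+(b[0]-a[0])*r/330; lo=int(c-12)
        xs=np.flatnonzero(m[r,lo:lo+25])
        if 2<=len(xs)<=14: P.append((lo+xs.mean(),r,len(xs)))
    W=np.array([unproj(f,p[:2],.082)[:2] for p in P])
    k=np.polyfit(W[:,1],W[:,0],1); res=W[:,0]-np.polyval(k,W[:,1])
    ok=abs(res)<.003;k=np.polyfit(W[ok,1],W[ok,0],1)
    print(side,len(P),ok.sum(),k,np.std(res[ok]),W[0],W[-1])
for uv,z in [((251,115),.089),((251,296),.089),((254,192),.128),((253,257),.128),((254,225),.128),((251,328),.082)]: print(uv,unproj(f,uv,z).round(4))
s=env.silhouettes('guard_handle','wrist')
for d in s: print(d['conf'],d['extent'])
E
```

```text
L 55 50 [0.02132102 0.54807777] 0.0005293388732714033 [0.55150273 0.16234979] [ 0.54454664 -0.17633812]
R 60 58 [0.02139622 0.74451956] 0.000405112575025539 [0.74834576 0.16257778] [ 0.74058779 -0.1758951 ]
(251, 115) [0.6433 0.0683 0.089 ]
(251, 296) [ 0.6418 -0.1405  0.089 ]
(254, 192) [0.6465 0.0029 0.128 ]
(253, 257) [ 0.6453 -0.0638  0.128 ]
(254, 225) [ 0.6464 -0.0296  0.128 ]
(251, 328) [ 0.6413 -0.1964  0.082 ]
0.59 [161.9, 105.8, 186.1, 199.0]
```

```bash
python3 - <<'E'
from h import *
g=-0.0213; q=down(g)
env.move_l([.6457,-.030,.17],q); env.move_l([.6457,-.030,.107],vel=.08,max_force=15)
env.close_gripper(40); s=env.get_state(); print(s['eef_pos'],s['width'],s['force'])
x,y,z=s['eef_pos']; L=.26
hit=env.move_l([x+.0213*L,y+L,z],vel=.1,max_force=14)
s=env.get_state(); print(hit,s['eef_pos'],s['width'],s['force'],s['time_s'])
E
```

```text
[ 0.64552944 -0.03000313  0.10721851] 0.013526815353516543 [-2.15014191 -1.14316379  1.90150888]
True [0.64943331 0.14153782 0.10718178] 0.01363219508291282 [-0.37264173 -4.55704333  3.50802649] 5.3333
```

```bash
python3 - <<'E'
from h import *
q=down(-.0213)
env.let_go(); x,y,z=env.get_state()['eef_pos']; env.move_l([x,y,.2]); env.move_l([.645,-.05,.2],q,vel=.25)
f=cam('wrist'); save(f,'pockets.png',s=1.5)
for t in ['pocket0','guard_handle']:
  for d in env.place_of(t,'wrist'): print(t,d['conf'],np.round(d['uv'],1),unproj(f,d['uv'],.03 if t!='guard_handle' else .11).round(4))
E
```

```text
pocket0 0.83 [258.1 203.8] [ 0.6443 -0.0777  0.03  ]
pocket0 0.74 [257.2 253.9] [ 0.642  -0.1412  0.03  ]
pocket0 0.73 [255.5 140.2] [ 0.643  -0.0071  0.03  ]
```

View pics/pockets.png

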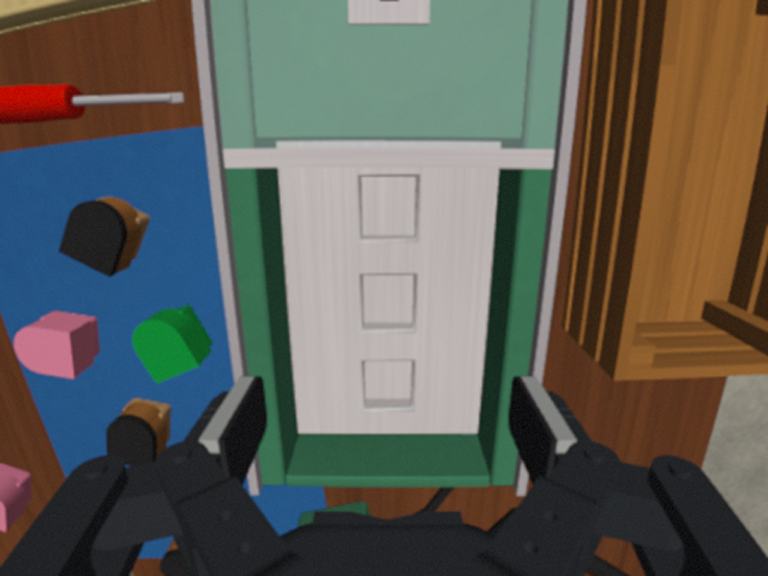

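Guard is open; pockets show at (388,207), (388,301) and (388,384) in the enlarged view. Next I'll refine the pockets and measure the blocks from close up.

```bash
cat >> h.py <<'E'
def tops(f,lo=(0,0,0),hi=(180,140,60),zt=.04,amin=250):
    """black block tops -> (centre of top, yaw of block x, dims) at z=zt"""
    out=[]
    for d in env.silhouettes('heel0','wrist'):
        if d['conf']<.3: continue
        m=d['pixels']&(f['img'].max(2)<62)
        m=cv2.morphologyEx(m.astype(np.uint8),cv2.MORPH_OPEN,np.ones((3,3)))
        cs=cv2.findContours(m,0,cv2.CHAIN_APPROX_NONE)[0]
        if not cs: continue
        c=max(cs,key=cv2.contourArea)
        if cv2.contourArea(c)<amin: continue
        W=np.array([unproj(f,p[0],zt)[:2] for p in c])*1000
        (cx,cy),(w,h),a=cv2.minAreaRect(W.astype(np.float32))
        out.append((np.array([cx,cy])/1000,(w,h),a,W/1000,d['conf']))
    return out
E
python3 - <<'E'
from h import *
f=cam('wrist')
for uv in [(388.5,207),(388.5,301),(388,384.5)]: print(unproj(f,np.array(uv)/1.5,.03).round(4))
# corner-ish edges via gradient on plate for each pocket
g=cv2.cvtColor(f['img'],cv2.COLOR_RGB2GRAY)
print(g[100:300,259].tolist()); 
for r in (138,200,256): print(r,g[r,225:295].tolist())
E
```

```text
[ 0.6469 -0.0043  0.03  ]
[ 0.6457 -0.0735  0.03  ]
[ 0.6441 -0.1442  0.03  ]
[181, 180, 178, 178, 179, 180, 181, 180, 181, 180, 180, 178, 180, 183, 183, 181, 164, 132, 150, 179, 185, 183, 184, 183, 183, 183, 183, 184, 183, 184, 183, 182, 183, 182, 182, 183, 183, 182, 181, 182, 182, 182, 181, 182, 183, 182, 182, 182, 183, 182, 182, 182, 182, 182, 183, 181, 178, 165, 156, 166, 179, 182, 178, 178, 179, 179, 179, 179, 179, 179, 180, 178, 179, 180, 179, 179, 179, 179, 180, 180, 180, 176, 161, 152, 170, 180, 183, 183, 182, 182, 184, 182, 183, 183, 183, 183, 183, 183, 183, 183, 183, 183, 183, 183, 184, 183, 184, 184, 183, 185, 183, 184, 185, 184, 179, 168, 157, 154, 155, 166, 181, 186, 182, 183, 184, 183, 183, 183, 184, 183, 183, 183, 183, 183, 183, 183, 184, 183, 183, 179, 168, 173, 182, 185, 186, 186, 186, 185, 186, 185, 185, 184, 184, 185, 185, 185, 185, 184, 185, 184, 185, 184, 183, 184, 184, 176, 163, 154, 153, 155, 155, 162, 184, 188, 183, 182, 182, 183, 182, 183, 183, 183, 184, 183, 183, 182, 183, 184, 172, 125, 81, 73, 73, 75, 76, 74, 73, 74, 74, 77]
138 [186, 186, 183, 181, 181, 1
[... 333 characters left out ...]
 185, 184, 183, 181, 180, 181, 182, 183, 181, 181, 181, 182, 181, 172, 152, 143, 163, 180, 180, 179, 180, 179, 180, 181, 182, 181, 182, 183, 182, 181, 181, 183, 182, 183, 184, 183, 182, 183, 183, 181, 180, 180, 179, 183, 182, 184, 184, 181, 164, 145, 143, 159, 177, 184, 183, 184, 186, 186, 182, 181, 179, 182, 182, 183, 183, 184, 182, 182, 183]
256 [186, 186, 186, 186, 184, 182, 183, 182, 182, 183, 183, 183, 184, 184, 183, 177, 157, 150, 172, 182, 184, 184, 184, 184, 182, 183, 183, 182, 181, 180, 182, 183, 185, 184, 185, 183, 183, 183, 184, 185, 186, 184, 184, 183, 182, 182, 184, 180, 158, 144, 154, 170, 181, 184, 183, 184, 183, 181, 180, 181, 181, 182, 184, 185, 184, 182, 184, 185, 185, 185]
```

```bash
cat >> h.py <<'E'
G=-.0213; MC=np.array([.6452,-.0740]); MX=np.array([np.cos(G),np.sin(G)]); MY=np.array([-np.sin(G),np.cos(G)])
def look(xy,z=.2,yaw=G,zt=.04,vel=.3):
    """view from above xy; nearest black top there: origin xy, yaw"""
    env.move_l([xy[0],xy[1],z],down(yaw),vel=vel); env.hold(.15)
    f=cam('wrist'); best=None
    for c,(w,h),a,W,conf in tops(f,zt=zt):
        if np.linalg.norm(c-xy)>.07: continue
        a=np.radians(a)
        for k in range(4):
            t=(a+k*np.pi/2+np.pi)%(2*np.pi)-np.pi
            if abs(t)<np.pi/4: yw=t; dx,dy=(w,h) if k%2==0 else (h,w)
        o=c-.002*np.array([-np.sin(yw),np.cos(yw)])
        r=(o,yw,dx,dy,conf)
        if best is None or np.linalg.norm(o-xy)<np.linalg.norm(best[0]-xy): best=r
    return f,best
def up(z=.2,vel=.3):
    p=env.get_state()['eef_pos']; env.move_l([p[0],p[1],z],vel=vel)
E
python3 - <<'E'
from h import *
up(.2)
for i,p in enumerate([(.438,-.022),(.422,-.195),(.441,-.35)]):
    f,b=look(np.array(p)); print(b)
    if i==0: save(f,'b0.png')
    if b: 
        f,b=look(b[0]); print(b)
print(env.get_state()['time_s'])
E
```

```text
(array([ 0.43596594, -0.01760088]), np.float64(-0.5079166183613122), 38.471683502197266, 46.738365173339844, 0.61)
(array([ 0.43579564, -0.01751107]), np.float64(-0.5149945681694437), 38.94026565551758, 46.578369140625, 0.85)
(array([ 0.42439949, -0.193656  ]), np.float64(-0.21594468067600125), 37.43418884277344, 46.53048324584961, 0.97)
(array([ 0.42439799, -0.19356675]), np.float64(-0.21269988520384864), 37.399497985839844, 46.45936584472656, 0.65)
(array([ 0.44129791, -0.34557655]), np.float64(0.5000898875231927), 38.371925354003906, 46.869712829589844, 0.78)
(array([ 0.44139331, -0.34553841]), np.float64(0.4869091043400635), 38.4456787109375, 46.57294464111328, 0.78)
12.6667
```

View pics/b0.png

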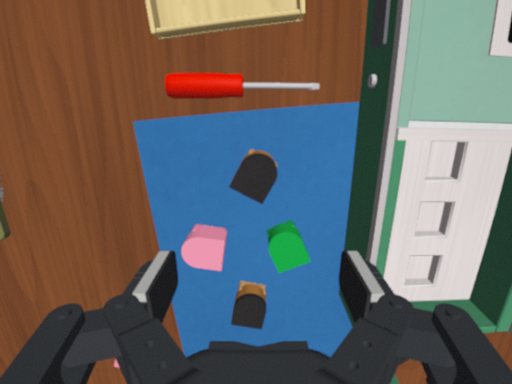

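```bash
cat >> h.py <<'E'
ZP=.027
def pick(b,zp=ZP,grip=45,lift=.17):
    o,yw=b[0],b[1]
    env.move_l([*o,zp+.09],down(yw),vel=.25); env.move_l([*o,zp],vel=.12,max_force=15)
    env.close_gripper(grip); s=env.get_state(); print('grip',s['width'],s['eef_pos'].round(4))
    env.move_l([*o,lift],vel=.25); return s['eef_pos'][2]
def insert(xy,zp):
    env.move_l([*xy,.17],down(G),vel=.3); env.move_l([*xy,zp+.034],vel=.15); env.hold(.2)
    hit=env.move_l([*xy,zp+.0155],vel=.03,max_force=12)
    s=env.get_state(); print('insert',hit,s['eef_pos'].round(4),'left',s['eef_pos'][2]-zp-.016,s['force'].round(1)); return s['eef_pos'][2]-zp-.016
def pocket(i): return MC+MY*(-.07+.07*i)
E
python3 - <<'E'
from h import *
f=cam('side'); 
for t in ['jar','tape','offcut','tin','driver','plunger_top']:
    for d in env.place_of(t,'side')[:2]: print(t,d['conf'],unproj(f,d['uv'],.112 if t=='plunger_top' else 0).round(3))
up(.2,); f,b=look(np.array([.4358,-.0175])); print(b)
z=pick(b); r=insert(pocket(2),z)
if r<.004: print('seated')
E
```

```text
tape 0.74 [ 0.307 -0.401  0.   ]
offcut 0.94 [ 0.417 -0.428  0.   ]
tin 0.61 [0.487 0.444 0.   ]
driver 0.56 [0.427 0.075 0.   ]
driver 0.22 [ 0.672 -0.04   0.   ]
plunger_top 0.51 [ 0.587 -0.334  0.112]
plunger_top 0.43 [ 0.367 -0.068  0.112]
(array([ 0.43588544, -0.01740715]), np.float64(-0.5102600669625268), 38.988956451416016, 46.43082809448242, 0.96)
grip 0.039397274718910726 [ 0.4366 -0.0175  0.0277]
insert True [ 0.6462 -0.004   0.0437] left -1.965885368632181e-05 [-1.1 -0.2  4. ]
seated
```

```bash
python3 - <<'E'
from h import *
env.let_go(); up(.2)
for p,i in [((.4244,-.1936),1),((.4414,-.3455),0)]:
    f,b=look(np.array(p)); print(b)
    if b is None: save(f,'miss.png'); break
    z=pick(b); r=insert(pocket(i),z)
    if abs(r)>.003: print('NOT SEATED'); break
    env.let_go(); up(.2)
else:
    for i in (2,1,0):
        f,b=look(pocket(i)-.03*MY,zt=.056); print(i,b and ((b[0]-pocket(i)).round(4),b[1:]))
        if i==1: save(f,'home.png')
print(env.get_state()['time_s'])
E
```

```text
(array([ 0.42442993, -0.19362409]), np.float64(-0.2170644067563252), 37.288116455078125, 46.65669250488281, 0.71)
grip 0.038903440939743225 [ 0.425  -0.1939  0.0277]
insert True [ 0.6447 -0.0739  0.0437] left 1.677604875928093e-05 [-1.4  0.5  4.1]
(array([ 0.44160177, -0.34559043]), np.float64(0.4790979862838336), 38.47467803955078, 47.11445617675781, 0.96)
grip 0.0390559267183901 [ 0.4421 -0.3461  0.0279]
insert False [ 0.6436 -0.1444  0.0439] left 1.3315777625196729e-05 [-3.7 -1.6  5.3]
2 (array([-0.0007, -0.0011]), (np.float64(-0.021187843316560873), 37.52423095703125, 44.74131774902344, 0.61))
1 (array([-0.0005, -0.    ]), (np.float64(-0.020110328339516315), 36.74333953857422, 44.940372467041016, 0.83))
0 (array([-0.0004, -0.0002]), (np.float64(-0.018824554165224328), 36.612789154052734, 45.028350830078125, 0.86))
39.5417
```

View pics/home.png

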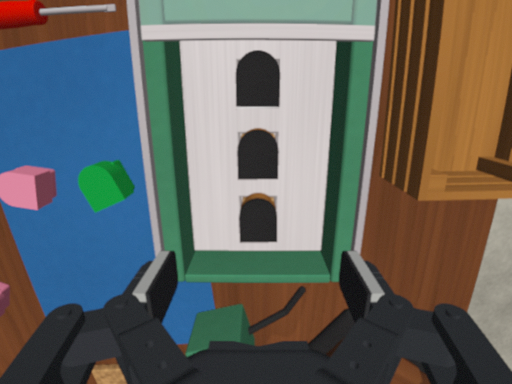

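All three blocks are home, at (258,80), (258,155) and (258,220). Next: shut the guard and look at the plunger.

```bash
cat >> h.py <<'E'
def slide(y0,dy,maxf=14):
    """grip handle at world y0, slide by dy along track until stop"""
    hx=lambda y: MC[0]+.0213*(y-MC[1])
    env.move_l([hx(y0),y0,.2],down(G),vel=.3); env.move_l([hx(y0),y0,.108],vel=.15,max_force=15)
    env.close_gripper(40); s=env.get_state(); z=s['eef_pos'][2]; print('handle',s['width'],s['eef_pos'].round(4))
    hit=env.move_l([hx(y0+dy),y0+dy,z],vel=.1,max_force=maxf)
    s=env.get_state(); print('slid',hit,s['eef_pos'].round(4),s['width'],s['force'].round(1))
    env.let_go(); up(.2); return s['eef_pos'][1]
E
python3 - <<'E'
from h import *
up(.2); y=slide(.1415,-.24)
env.move_l([.588,-.28,.24],down(G),vel=.3); env.hold(.2)
f=cam('wrist'); save(f,'plunger.png',s=1.5)
for d in env.place_of('plunger_top','wrist'): print(d['conf'],d['uv'],unproj(f,d['uv'],.112).round(4))
f=cam('scene'); save(f,'shut.png',(180,180,390,300),3.5)
print(env.get_state()['time_s'])
E
```

```text
handle 0.013238914221242891 [0.6495 0.1416 0.1084]
slid True [ 0.6446 -0.0684  0.1084] 0.01286460054274941 [-0.8  2.8  3.2]
46.6583
```

View pics/plunger.png

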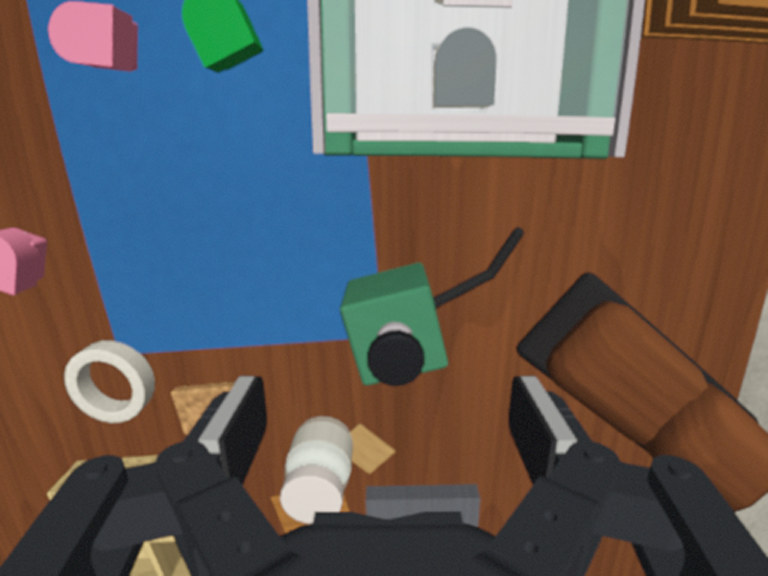

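View pics/shut.png

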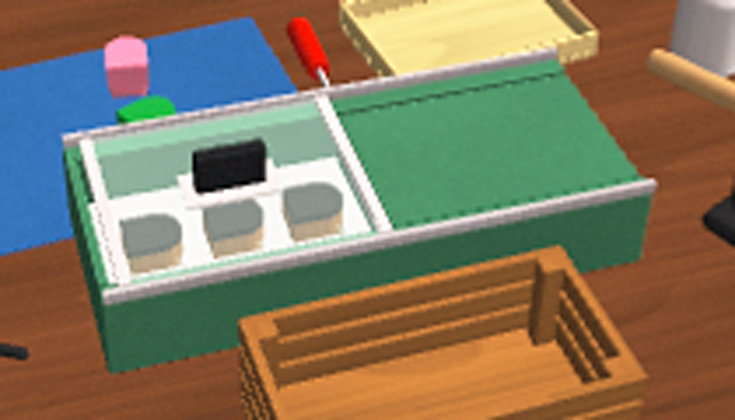

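```bash
python3 - <<'E'
from h import *
f=cam('wrist'); p=unproj(f,(264,238),.112); print(p)
env.close_gripper(40); env.move_l([p[0],p[1],.16],down(G),vel=.2)
h=env.move_l([p[0],p[1],.131],vel=.08,max_force=20)
h=env.move_l([p[0],p[1],.1055],vel=.03,max_force=18)
s=env.get_state(); print(h,s['eef_pos'],s['force'])
env.hold(1.3); s=env.get_state(); print(s['eef_pos'],s['force'])
f=cam('side'); save(f,'press.png',(300,180,460,300),4)
E
```

```text
[ 0.59347973 -0.32910085  0.112     ]
False [ 0.59397565 -0.32945804  0.10719045] [-2.10406912  0.69578934  8.115371  ]
[ 0.59399344 -0.32944957  0.10721656] [-1.82947587  0.92725685  7.8156247 ]
```

View pics/press.png

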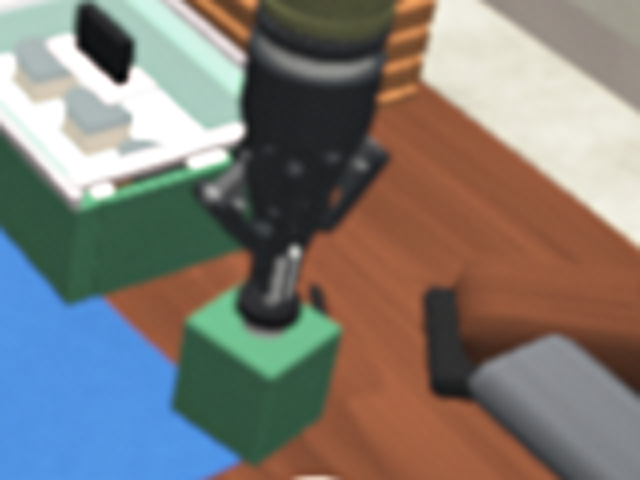

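The cap is down. The force is a bit below 9 N, so I'll press further until it's firmly on its stop.

```bash
python3 - <<'E'
from h import *
x,y,z=env.get_state()['eef_pos']
h=env.move_l([.5935,-.3291,.100],vel=.02,max_force=12)
s=env.get_state(); print(h,s['eef_pos'],s['force']); env.hold(1.3); s=env.get_state(); print(s['eef_pos'],s['force'])
up(.2); env.hold(.2); print('free',env.get_state()['force'])
f=cam('side')
env.let_go(); y=slide(-.0684,.24); print(y,env.get_state()['time_s'])
env.move_l([.41,.21,.26],down(G),vel=.35); env.hold(.2); f=cam('wrist'); save(f,'tray.png')
for d in env.place_of('tray','wrist'): print(d['conf'],d['uv'],unproj(f,d['uv'],0))
for d in env.silhouettes('tray','wrist')[:1]:
    c=max(cv2.findContours(d['pixels'].astype(np.uint8),0,cv2.CHAIN_APPROX_NONE)[0],key=cv2.contourArea)
    print(d['conf'],d['extent'],cv2.boxPoints(cv2.minAreaRect(c)).round(1).tolist())
E
```

```text
True [ 0.59400283 -0.32946396  0.10775375] [-3.13711918  1.69891137  7.62001228]
[ 0.59401814 -0.32945616  0.10797141] [-3.07203237  2.62553338  7.50503482]
free [-0.34741336 -0.07601554  0.36060439]
handle 0.01342588647671943 [ 0.6446 -0.0684  0.1084]
slid True [0.6494 0.1416 0.1084] 0.01337700910564035 [-1.1 -3.7  3.2]
0.1416287021750312 59.4167
0.77 [249.5, 137.7] [0.3996891  0.24308668 0.        ]
0.46 [468.7, 243.4] [0.74194907 0.07342171 0.        ]
0.57 [179.7, 40.0, 134.6, 185.9] [[177.10000610351562, 53.29999923706055], [304.20001220703125, 39.20000076293945], [323.79998779296875, 214.89999389648438], [196.6999969482422, 229.0]]
```

View pics/tray.png

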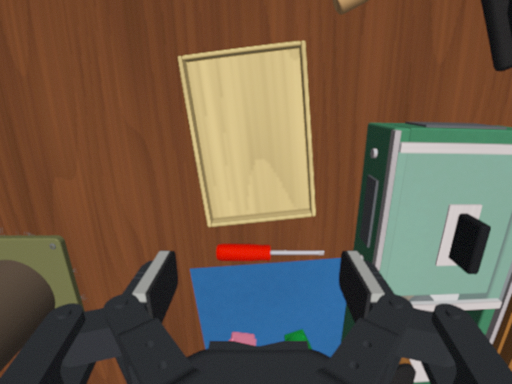

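Geometry says the plunger was on its stop, but the held force (about 7.4 N net) leaves it uncertain. The blocks are still plugged, so I'll shut the guard, press again harder and reopen it. This breaks no rule. The tray rim corners are at (180,57), (304,42), (315,215) and (208,226).

```bash
python3 - <<'E'
from h import *
f=cam('wrist')
C=np.array([unproj(f,u,.028)[:2] for u in [(180,57),(304,42),(315,215),(208,226)]])
print(C.round(4),C.mean(0),[np.linalg.norm(C[i]-C[i-1]).round(4) for i in range(4)]); e=(C[1]-C[0]+C[2]-C[3]); print('yaw',np.arctan2(e[1],e[0])); e=C[0]-C[3]+C[1]-C[2]; print(np.arctan2(-e[0],e[1]))
slide(.1416,-.24)
env.close_gripper(40); env.move_l([.5935,-.3291,.16],down(G),vel=.3)
env.move_l([.5935,-.3291,.131],vel=.08,max_force=20)
for z in (.1055,.1035,.102):
    env.move_l([.5935,-.3291,z],vel=.03); env.hold(.2); s=env.get_state(); print(z,s['eef_pos'][2],s['force'].round(2))
env.hold(1.1); up(.2); env.hold(.3)
f=cam('side'); save(f,'plup.png',(300,180,460,300),3)
print(env.get_state()['time_s'])
E
```

```text
[[0.3219 0.3429]
 [0.4665 0.3555]
 [0.4871 0.1403]
 [0.3391 0.1268]] [0.40368496 0.24136424] [np.float64(0.2167), np.float64(0.1452), np.float64(0.2162), np.float64(0.1486)]
yaw 0.08868598517450893
0.0874519043784604
handle 0.013078674582886609 [0.6495 0.1416 0.1083]
slid True [ 0.6446 -0.0683  0.1083] 0.013674584338172311 [0.  2.4 2.2]
0.1055 0.10724033520877471 [-1.54  2.11  7.32]
0.1035 0.10700594956644949 [-5.43  3.68 15.2 ]
0.102 0.10691676153069941 [-7.56  4.63 20.07]
72.4667
```

Hard stop confirmed at TCP z = 0.107, so the first press was down too. Reopening and moving the blocks to the tray.

```bash
cat >> h.py <<'E'
TC=np.array([.4037,.2414]); TY=.088
def place(i,zg):
    xy=TC+np.array([-np.sin(TY),np.cos(TY)])*(.062*i); zt=zg-.016+.005
    env.move_l([*xy,.17],down(TY),vel=.35); env.move_l([*xy,zt+.02],vel=.15)
    h=env.move_l([*xy,zt],vel=.04,max_force=10); print('place',h,env.get_state()['eef_pos'][2]-zt)
    env.let_go(); up(.2)
E
python3 - <<'E'
from h import *
env.let_go(); print(slide(-.0684,.24))
for k,i in enumerate((2,1,0)):
    f,b=look(pocket(i)-.02*MY,zt=.056)
    print(i,b)
    if b is None or np.linalg.norm(b[0]-pocket(i))>.004: print('off'); save(f,'off.png'); break
    z=pick((pocket(i),G),zp=.044); s=env.get_state(); print('held',s['width'])
    if s['width']<.03: break
    place(1-k,z)
print(env.get_state()['time_s'])
env.move_l([.41,.21,.26],down(G),vel=.35); env.hold(.2); f=cam('wrist'); save(f,'tray2.png',s=1.5)
E
```

```text
handle 0.013292045459521172 [ 0.6447 -0.0684  0.1084]
slid True [0.6494 0.1416 0.1084] 0.013177631613768812 [-1.3 -3.   4.1]
0.14162800113222918
2 (array([ 0.64632349, -0.0058541 ]), np.float64(-0.03837002603753348), 37.18294143676758, 43.70112228393555, 0.64)
grip 0.038788184529314665 [ 0.6473 -0.004   0.0448]
held 0.038858262051468855
place True 8.307293563331736e-05
1 (array([ 0.64448882, -0.07335911]), np.float64(-0.01901643492176497), 37.19632339477539, 45.929908752441406, 0.75)
grip 0.03912210128927398 [ 0.6458 -0.0741  0.0448]
held 0.03886073791090523
place True 5.622471906964466e-05
0 (array([ 0.64305495, -0.14357512]), np.float64(0.00034437111091545347), 36.37201690673828, 46.293701171875, 0.6)
grip 0.03923473677937683 [ 0.6441 -0.1441  0.0449]
held 0.03907038095354193
place True 0.00010395708436748696
102.825
```

View pics/tray2.png

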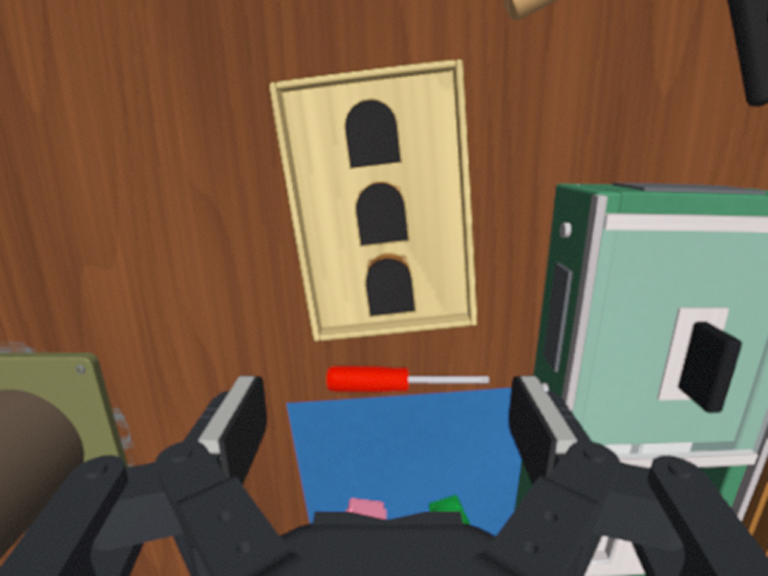

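All three blocks stand well inside the tray, at (372,133), (382,213) and (390,285). Now I'll shut the guard and check.

```bash
python3 - <<'E'
from h import *
print(slide(.1416,-.24)); env.move_l([.55,.0,.3],down(G),vel=.3); env.hold(.3)
f=cam('side'); save(f,'fin.png',(110,100,430,340),2.4)
s=env.get_state(); print(s['time_s'],s['force'])
E
```

```text
handle 0.013268482050683124 [0.6495 0.1416 0.1083]
slid True [ 0.6446 -0.0684  0.1083] 0.013872704239175256 [-0.6  2.8  2.5]
-0.0683707961882365
109.8583 [ 0.46795161  0.1442164  -0.2940756 ]
```

View pics/fin.png

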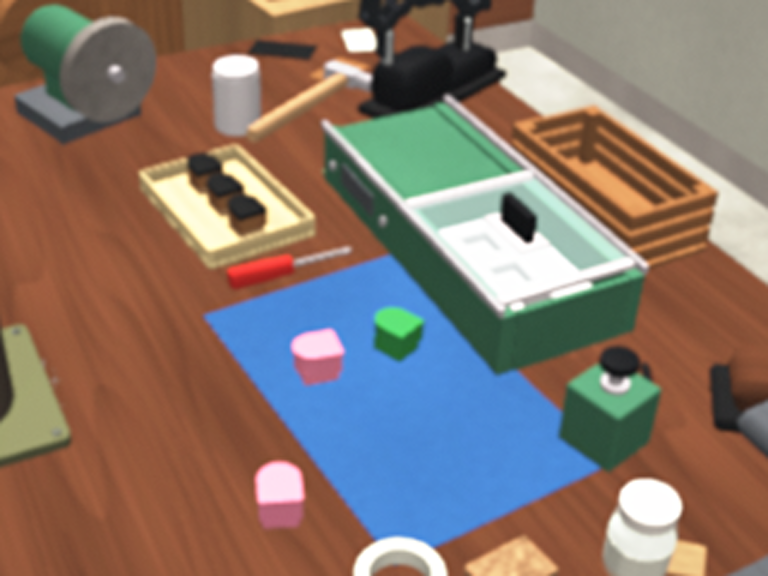

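The blocks are upright in the tray at (205,170), (225,190) and (247,213). The guard is shut, the plunger is up at (620,362), and nothing else has moved.

```bash
python3 -c "
from rig import env
env.hand_in(); print(env.get_state()['time_s'])"
```

```text
the job is handed in; nothing more can be done
the job is handed in; nothing more can be done
```

The job is done and handed in at about 110 s of the 210 s allowed; no verdict was reported.

- **Plugging:** I opened the guard and plugged the three black-topped heel blocks fully home. Their seating heights matched to under 0.1 mm.
- **Plunger:** I shut the guard over its full 0.210 m travel and pressed the plunger down for over a second. The held force, about 7.4 N, was below the expected 9 N. I could not be sure from that, so I opened the guard, shut it again and pressed harder. That press reached the hard stop at 20 N, at practically the same depth as the first.
- **Finish:** I opened the guard again, stood all three blocks in the tray and shut the guard.

**Last checks:** the final pictures show the blocks upright and well inside the tray. The guard was back at its shut stop and the plunger was up. The screwdriver, hammer, jar, tin and the pink and green look-alikes looked unmoved by eye. The gripper was clear of everything. The tape and cork offcut were only partly in that last picture, but the arm went nowhere near them after the earlier views. No check failed.

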